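# Fetch the heat sink from behind the tall parts

## Robot

A 6-joint arm with a two-finger parallel gripper is mounted at the origin on the work surface. World frame = base frame: x ahead of the robot, y to its left, z up, the work surface at z = 0. Lengths are in m, angles in degrees, forces in N, time in s.
With the tool pointing down it reaches from about 0.4 to 0.825 m from the base axis. Payload 7 kg.
Tool frame: the origin (TCP) lies on the centre line of the jaws, within the pads' length; the fingertips stand 11 mm ahead of it and the grasp point (between the pads) lies 8 mm behind it; z points along the fingers, y is the line along which they close (so a half turn about z gives the same grasp; the last joint's range is limited). The gripper opens to 88 mm and grips with 3 to 60 N. Pads are 19 mm wide; open, the fingers measure 130 mm over their backs; the gripper's body (78 mm by 193 mm) begins 47 mm behind the grasp point.
Start: joints at [93.684, 20.546, 0.682, 0, -70.136, -16.507], TCP at [0.15, 0.658, 0.238] pointing down, gripper open.
Joint ranges: [-176.03, 176.03], [-82.01, 121.73], [-58.28, 71.71], [-173.87, 95.51], [-174.79, -0.11], [-173.66, 173.66]. Speed limits (degrees/s): [136.94, 136.94, 172.46, 180, 180, 180].

## Interface

Orientations are given as [roll, pitch, yaw] about the fixed x, y, z axes, in that order (R = Rz(yaw) Ry(pitch) Rx(roll)).
In Python, from plant import r, capture, camera_model, job gives the robot as it stands.
- The arm moves only by the tool drive_tool, never from a script. Its argument "increments" is a list that holds one entry, the list of rows, each a list of 5 numbers: the gripper's target within -1 to 1 (fully open at 1, half-way at 0, shut at -1), then the shift along the tool's x, y, z scaled (see below), then the turn about the tool's z scaled (see below). In form: [[[gripper, tx, ty, tz, roll], ...]]. A call has 1 to 5 rows; each row is the pose to reach, as a shift and turn from the pose commanded when the call began, along the tool's axes at that moment, turning the shorter way round; what a row does not reach only later rows make up. The controller multiplies each number of a shift by 120 mm and each number of a turn by 360 degrees. A row lasts 1/8 s, in which the tool goes at most 62.5 mm and 10.7 degrees, less where a joint would pass 70% of its speed; a pose out of reach is approached as far as the arm can. A call with a number of a shift or a turn outside -1 to 1 is refused whole. A call with a gripper value outside its range is refused whole. The fingers move at their own pace and stop on an object; "squeeze" is the grip in N (left out, the last holds). Time passes only in rows, so rows that repeat a pose let the fingers close. It gives the time, the measured TCP pose, the force, the opening and the grip force at its end, in the units of the state.
- r.get_state(): the state, without advancing time (a new reading comes with each control period).
- capture(name): name is "scene" or "top" or "wrist"; returns the picture (480x640x3 uint8, red, green, blue); there is no depth.
- camera_model(name): a dict with "camera_matrix" (3x3 intrinsics, pixels), "k1" (the pictures are not rectified: a ray, as slopes to the right and down, at radius r is drawn at 1 + k1 r^2 times it, then the intrinsics apply), "rvec" (rotation vector, rad) and "tvec" (3), from world to camera coordinates, as OpenCV has them. Camera axes: x right, y down, z forward; pixel columns grow to the right and rows downward; lengths in m; the calibration is good to about 2 mm. A picture is of the moment at which its call begins: read the wrist's pose just before it. camera_model takes no time and is no camera call; for the wrist camera it gives the pose at the moment of the call.
- job.close_job(): hands the job in; it is judged then, once.
The state is a dict: "time_s": time; "joints": joint angles; "qd": joint speeds; "joint_torque": joint torques, N m; "tcp_pos": TCP position; "eef_rot": TCP orientation; "contact_force": force on the tool from outside, world axes, zero at the start; "moment": the same for the moment, N m; "gripper_width": finger opening in m; "gripper_force": force on a finger pad.
Only numpy, scipy, OpenCV 4.12 (cv2) and the standard library are available. Lean on these libraries where they do the work, as an engineer would, in place of code of your own. Each camera call takes 0.05 s, during which the arm holds its last target. There are 200 camera calls.

## Task

The finned heat sink in the wooden tray is hemmed in by a spray can, a square bottle and a big capacitor. First stand all three upright on the cork side mat, leaving the heat sink where it lies; then set the heat sink flat and squarely on the bare metal pad in the middle of the green circuit board; then put the three tall things back upright, each in the same spot of the tray where it stood at the start. Leave the multimeter and the screwdriver alone, and topple nothing.

Things in the scene. Friction and masses are not known exactly. Their poses are not given: they have to be found in the camera images.
- spray_can: Slender round white can, diameter 44 mm, straight sides up to 90 mm, then a sloping shoulder (to 100 mm) and a small white nozzle 16 mm wide up to 112 mm; 0.18 to 0.35 kg. Origin: centre of its underside, z up along its axis. Stands in the tray, to go to the side mat and later back to its own starting spot.
- capacitor: Thick round grey capacitor, diameter 60 mm, straight sides up to 93 mm, two brass screw terminals (12 mm wide) on its black top up to 100 mm; 0.2 to 0.42 kg. Origin: centre of its underside, z up along its axis. Stands in the tray, to go to the side mat and later back to its own starting spot.
- bottle: Square white plastic bottle with a paper label, 50 mm by 50 mm, straight sides up to 90 mm, round cap 28 mm wide up to 104 mm; 0.15 to 0.31 kg. Origin: centre of its underside, z up, x and y normal to its flat sides. Stands in the tray, to go to the side mat and later back to its own starting spot (which way it is turned there does not matter).
- heatsink: Bare aluminium heat sink with upright fins, 42 mm (x) by 60 mm (y, the way the fins run), 34 mm high; about 0.16 kg; may be gripped over its outer fins (42 mm, along x). Origin: centre of its underside, z up. Lies on the tray's floor; the tall things stand 5 to 20 mm from it, on the robot side and at both ends.
- tray: Fixed light wooden tray, 190 mm (x) by 250 mm (y), floor 5 mm thick, rim 5 mm thick and 17 mm high. Origin: centre of its underside on the bench, z up; its -x side faces the robot. The tall things stand near (x, y) = (-45, 0), (15, 70) and (15, -70) mm in its frame, any one in any of these; the heat sink lies near (15, 0) mm.
- side_mat: Fixed cork mat, the side area, 240 mm along its x, 130 mm along its y, 4 mm thick. Origin: centre of its underside on the bench, z up. Empty at the start; lies left or right of the tray.
- board: Fixed green circuit board on feet, 170 mm (x) by 120 mm (y); in its middle a bare aluminium pad, 62 mm (x) by 44 mm (y), top 14 mm above the bench, on which the heat sink goes with its 60 mm side along the board's x (either way round). Components up to 23 mm above the bench only beyond 55 mm from the centre along x. Origin: on the bench under the pad's centre, z up. On the other side of the tray from the mat.
- multimeter: Bystander: orange multimeter lying face up between robot and tray, 80 mm by 165 mm (along its y), 34 mm high. Origin: centre of its underside. Not to be disturbed.
- screwdriver: Bystander: screwdriver lying beyond the tray, about 200 mm long along its x, handle 26 mm thick. Origin: under its middle. Not to be disturbed.

How it is judged (in metres and radians):
On the way, in this order (a step that is already met when the one before it is completed fails the run):
1. the spray can, the capacitor and the bottle all stand on the side mat, the heat sink still lying where it was (x of spray_can in the frame of side_mat between -0.12 and 0.12 m and y of spray_can in the frame of side_mat between -0.065 and 0.065 m and z of each of spray_can, capacitor, bottle in the frame of side_mat below 0.01 m and linear speed of each of spray_can, capacitor, bottle below 0.03 m/s and angle between each of spray_can, capacitor, bottle's own z axis and vertical below 0.12 rad and x of capacitor in the frame of side_mat between -0.12 and 0.12 m and y of capacitor in the frame of side_mat between -0.065 and 0.065 m and x of bottle in the frame of side_mat between -0.12 and 0.12 m and y of bottle in the frame of side_mat between -0.065 and 0.065 m and distance of heatsink from where it was at the start of the episode below 0.03 m), for 0.2 s.
2. the heat sink lies squarely on the board's metal pad (horizontal distance between heatsink and board below 0.01 m and z of heatsink in the frame of board below 0.019 m and angle between the y axis of heatsink and the x axis of board, either way round below 0.2 rad and linear speed of heatsink below 0.03 m/s and angle between heatsink's own z axis and vertical below 0.12 rad), for 0.2 s.
3. the three tall things stand again where they stood at the start (distance of each of spray_can, capacitor, bottle from where it was at the start of the episode below 0.014 m and linear speed of each of spray_can, capacitor, bottle below 0.03 m/s and angle between each of spray_can, capacitor, bottle's own z axis and vertical below 0.12 rad), for 0.2 s.
At the end, for the whole second after the job is handed in: The heat sink lies flat on the board's pad, its centre within 10 mm of the pad's centre and its long side within 0.2 rad of the board's x; spray can, capacitor and bottle each stand upright within 14 mm of where they stood at the start; all at rest (all of step 2 and all of step 3); the robot touches nothing.
It fails at once if the multimeter was shifted more than 20 mm (distance of multimeter from where it was at the start of the episode above 0.02 m).
It fails at once if the screwdriver was shifted more than 30 mm (distance of screwdriver from where it was at the start of the episode above 0.03 m).
It fails at once if a tall thing or the heat sink was toppled (angle between any of spray_can, capacitor, bottle, heatsink's own z axis and vertical above 0.7 rad).
It also fails if it takes over 131 s, if anything falls off the work surface, if the arm or the gripper's body presses on something with over 40 N, if the wrist force passes 120 N, or if a joint passes its speed limit or range.

## Working session

There is one attempt and no reset: what is moved stays moved. The work goes in short steps, Python scripts to look and compute and a tool call to move; the robot and the scene stay as the last step left them, time stands still between calls to the robot, and variables do not carry over. Pictures are saved under pics/ and viewed, at most 14 in all, crops included, and the job is handed in when it is done.

Besides the shell and the picture viewer there is one more tool, called after ">>>" by a JSON object that holds its "name" and its "arguments". drive_tool: Moves the arm, as the interface text tells. Its arguments: {"type":"object","properties":{"increments":{"type":"array"},"squeeze":{"type":"number"}},"required":["increments"]}

```bash
mkdir -p pics; ls; python3 - <<'E'
from plant import r,capture,camera_model
import cv2
print(r.get_state())
for n in("top","scene"):
    cv2.imwrite(f"pics/{n}0.png",capture(n)[:,:,::-1]); print(n,camera_model(n))
E
```

```text
pics
{'time_s': 0.0, 'joints': array([ 9.36818929e+01,  2.05931315e+01,  6.32853236e-01, -2.11736086e-02,
       -7.01361197e+01, -1.65061111e+01]), 'qd': array([ 0.05865899,  0.088732  , -0.02199606,  0.046178  ,  0.00516367,
       -0.00143053]), 'joint_torque': array([-2.75808407e-04, -5.82708907e+01,  2.93055117e+01,  6.99730933e+00,
        6.87092674e-03, -1.55447933e-04]), 'tcp_pos': array([0.14974706, 0.65768381, 0.23659323]), 'eef_rot': array([ 1.79901919e+02, -8.30714710e-03, -1.28314224e+01]), 'contact_force': array([-0.5427943 ,  0.69956823, -0.67198991]), 'moment': array([ 0.00187678, -0.00114042,  0.02175206]), 'gripper_force': 0.0, 'gripper_width': 0.08753540939076762}
top {'camera_matrix': array([[610.96291093,   0.        , 314.85528377],
       [  0.        , 610.96291093, 237.61533738],
       [  0.        ,   0.        ,   1.        ]]), 'k1': -0.20275803238528464, 'rvec': array([ 2.15630903, -2.20450044,  0.06950654]), 'tvec': array([0.00606394, 0.56728587, 1.09258408])}
scene {'camera_matrix': array([[528.17891226,   0.        , 313.61389648],
       [  0.        , 528.17891226, 248.3217387 ],
       [  0.        ,   0.        ,   1.        ]]), 'k1': -0.11980099078596741, 'rvec': array([ 0.88756245,  2.35316515, -1.28014149]), 'tvec': array([ 0.43459864, -0.20088135,  1.25576222])}
```

View pics/top0.png

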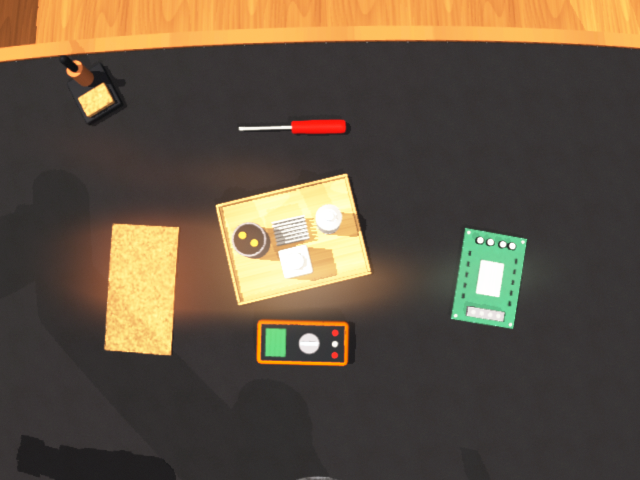

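View pics/scene0.png

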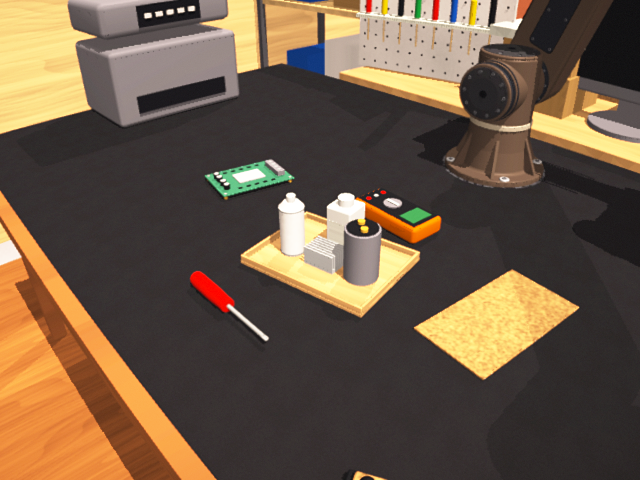

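The top view shows the tray around (293,238), with the capacitor at (250,239), the can at (328,218), the bottle at (295,262) and the heat sink at (291,231). The mat is at (142,289) and the board pad at (490,279). The scene view confirms all three tall things are upright.

```bash
cat > h.py <<'E'
import cv2, numpy as np
from plant import r,capture,camera_model
def ray(m,uv):
    K=m["camera_matrix"]; d=np.array([m["k1"],0,0,0.])
    p=cv2.undistortPoints(np.array(uv,float).reshape(-1,1,2),K,d).reshape(-1,2)
    R=cv2.Rodrigues(m["rvec"])[0]; o=-R.T@m["tvec"]
    return o,np.c_[p,np.ones(len(p))]@R
def plane(m,uv,z):
    o,d=ray(m,uv); return o+d*((z-o[2])/d[:,2])[:,None]
def rect(m,mask,z):
    "largest blob: centre, sizes, yaw of long side, on plane z"
    c=max(cv2.findContours(mask.astype(np.uint8),cv2.RETR_EXTERNAL,cv2.CHAIN_APPROX_NONE)[0],key=cv2.contourArea)
    P=plane(m,c.reshape(-1,2),z)[:,:2]
    (x,y),(w,h),a=cv2.minAreaRect((P*1000).astype(np.float32))
    if h>w: w,h,a=h,w,a+90
    return np.round([x,y,w,h,(a+90)%180-90],1)
def save(n,im,box=None,s=1):
    if box: im=im[box[1]:box[3],box[0]:box[2]]
    cv2.imwrite(f"pics/{n}.png",cv2.resize(im,None,fx=s,fy=s,interpolation=cv2.INTER_CUBIC)[:,:,::-1])
def win(im,x0,y0,x1,y1):
    k=np.zeros(im.shape[:2],bool); k[y0:y1,x0:x1]=1; return k
E
python3 - <<'E'
from h import *
im=capture("top"); m=camera_model("top"); hsv=cv2.cvtColor(im,cv2.COLOR_RGB2HSV); S,V=hsv[...,1],hsv[...,2]
print("mat",rect(m,(V>100)&(S>80)&win(im,95,210,195,370),.004))
print("board",rect(m,(hsv[...,0]>45)&(hsv[...,0]<95)&(S>80)&win(im,440,220,535,335),.012))
print("pad",rect(m,(V>180)&(S<90)&win(im,470,255,510,303),.014))
print("meter",rect(m,(V>100)&(S>100)&win(im,250,312,355,372),.03))
print("tray",rect(m,(V>90)&(S>20)&win(im,205,165,380,312),.017))
for n,uv,z in(("cap",(250,239),.096),("can",(328,217),.1),("bottle",(298,260),.1),("hs",(291,231),.034)): print(n,plane(m,uv,z).round(3))
o,_=ray(m,(0,0)); print("cam",o)
save("crop",im,(205,165,385,310),4)
E
```

```text
mat [484.2 317.  257.2 194.   -0.5]
board [ 485.4 -328.3  171.8  122.5  -11.1]
pad [ 485.5 -328.5   65.6   48.5  -10.9]
meter [380.2  20.9 166.6  85.   87.4]
tray [560.3  36.6 319.3 253.5  89.3]
cap [[0.562 0.103 0.096]]
can [[ 0.596 -0.03   0.1  ]]
bottle [[0.524 0.022 0.1  ]]
hs [[0.579 0.036 0.034]]
cam [ 0.48687186 -0.01502937  1.13062811]
```

View pics/crop.png

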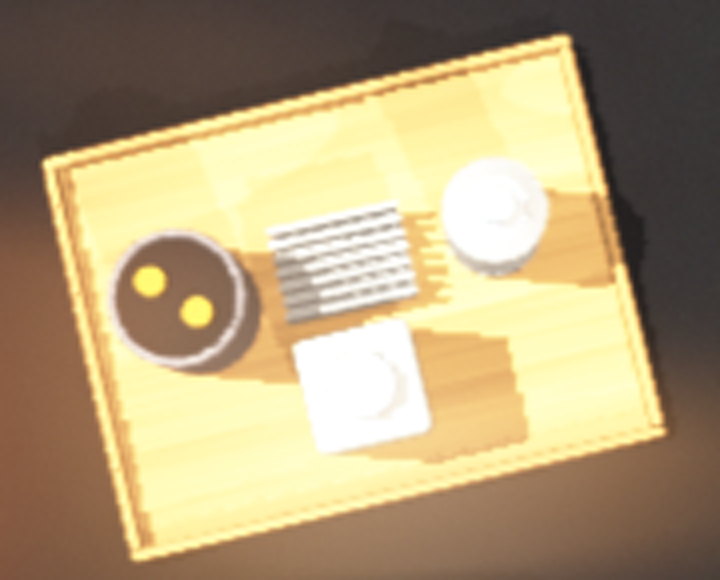

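The crop shows the tray turned about 13°. In crop pixels, the capacitor top is centred at (177,297), the can shoulder at (495,213), the bottle top square at (362,387) and the heat sink at (342,262).

```bash
cat >> h.py <<'E'
def go(x,y,z,yaw,st=None):
    "increments (tx,ty,tz scaled, turn scaled) from current pose"
    from scipy.spatial.transform import Rotation as Ro
    s=st or r.get_state(); R=Ro.from_euler('xyz',s["eef_rot"],degrees=True).as_matrix()
    d=R.T@(np.array([x,y,z])-s["tcp_pos"]); dy=(yaw-s["eef_rot"][2]+180)%360-180
    return (d/.12).round(3),round(-dy/360,4)
E
python3 - <<'E'
from h import *
m=camera_model("top")
f=lambda pts,z:plane(m,np.array(pts)/4+[205,165],z)[:,:2]*1000
for n,p,z in(("cap",[(177,297)],.098),("can",[(495,213)],.095),("bottle",[(293,347),(403,320),(430,427),(320,453)],.095),("hs",[(270,228),(395,203),(417,297),(287,322)],.039),("tray",[(42,160),(570,36),(663,433),(135,560)],.017)):
    q=f(p,z); print(n,q.mean(0).round(1)); 
    if len(q)>1: e=q[0]-q[1]+q[3]-q[2]; print("  yaw y-axis",np.degrees(np.arctan2(e[1],e[0]))-90)
q=plane(m,[(112,224),(179,227),(171,355),(105,350)],.004)[:,:2]*1000
print("mat",q.mean(0),q.round(0).tolist())
print(go(.562,.1,.25,-77))
E
```

```text
cap [561.4 104.5]
can [594.4 -31.4]
bottle [521.7  26.9]
  yaw y-axis 12.310419397325632
hs [579.5  36.7]
  yaw y-axis 9.827046682413595
tray [565.9  33.7]
  yaw y-axis 12.116113538871943
mat [479.17780049 322.12378853] [[603.0, 379.0], [594.0, 248.0], [355.0, 266.0], [364.0, 395.0]]
(array([ 4.382,  3.77 , -0.104]), np.float64(0.1783))
```

>>> {"name": "drive_tool", "arguments": {"increments": [[[1,0.9,0.85,-0.2,0],[1,0.9,0.85,-0.2,0],[1,0.9,0.85,-0.2,0]]]}}

```text
time_s: 0.52
tcp_pos: [0.2338, 0.5325, 0.2624]
eef_rot: [-180.0, 0.0, -12.9]
contact_force: [0.4, 0.4, 0.9]
gripper_width: 0.0874
gripper_force: 0.0
```

>>> {"name": "drive_tool", "arguments": {"increments": [[[1,0.9,0.85,0,0],[1,0.9,0.85,0,0],[1,0.9,0.85,0,0]]]}}

```text
time_s: 0.9
tcp_pos: [0.3162, 0.409, 0.2617]
eef_rot: [-180.0, 0.0, -12.9]
contact_force: [0.7, -0.3, 0.1]
gripper_width: 0.0876
gripper_force: 0.0
```

>>> {"name": "drive_tool", "arguments": {"increments": [[[1,0.9,0.85,0,0],[1,0.9,0.85,0,0],[1,0.9,0.85,0,0]]]}}

```text
time_s: 1.27
tcp_pos: [0.3988, 0.2859, 0.2616]
eef_rot: [180.0, 0.0, -12.9]
contact_force: [0.4, -0.1, -0.6]
gripper_width: 0.0875
gripper_force: 0.0
```

>>> {"name": "drive_tool", "arguments": {"increments": [[[1,0.9,0.85,0,0.145],[1,0.9,0.85,0,0.145],[1,0.9,0.85,0,0.145],[1,0.9,0.85,0,0.145],[1,0.9,0.85,0,0.145]]]}}

```text
time_s: 1.9
tcp_pos: [0.4809, 0.1644, 0.2612]
eef_rot: [180.0, 0.0, -65.4]
contact_force: [-0.5, -0.6, -0.7]
gripper_width: 0.0878
gripper_force: 0.0
```

```bash
python3 - <<'E'
from h import *
s=r.get_state(); print(s["time_s"],s["tcp_pos"],s["eef_rot"],s["joints"].round(0))
print(go(.55,.045,.26,-77.8))
E
```

```text
1.9 [0.48091167 0.16439874 0.26123389] [ 1.79976393e+02  1.84565390e-03 -6.53991953e+01] [ 41.   4. -18.  -0. -68. -16.]
(array([ 1.144, -0.109,  0.01 ]), np.float64(0.0344))
```

>>> {"name": "drive_tool", "arguments": {"increments": [[[1,0.95,0,0,0.034],[1,0.95,0,0,0.034],[1,0.95,0,0,0.034],[1,0.95,0,0,0.034]]]}}

```text
time_s: 2.4
tcp_pos: [0.5287, 0.0612, 0.2612]
eef_rot: [180.0, 0.0, -77.3]
contact_force: [-0.1, -0.2, -0.2]
gripper_width: 0.0877
gripper_force: 0.0
```

```bash
python3 - <<'E'
from h import *
s=r.get_state(); m=camera_model("wrist"); im=capture("wrist"); save("w1",im); np.savez("w1.npz",im=im,**m)
print(s["tcp_pos"],s["eef_rot"]); o,d=ray(m,[(320,240)]); print(o,d)
E
```

```text
[0.52873507 0.06120591 0.26117365] [ 1.79964469e+02  3.03850809e-03 -7.72983200e+01]
[ 0.54546563 -0.01200459  0.40822157] [[-0.05669711  0.27892365 -0.95868808]]
```

View pics/w1.png

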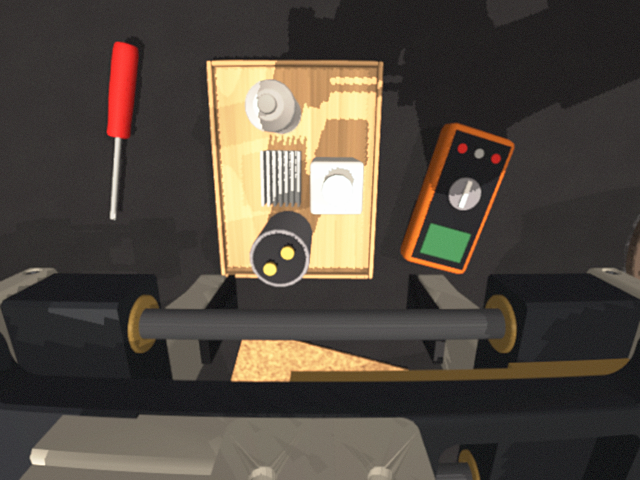

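```bash
python3 - <<'E'
from h import *
z=np.load("w1.npz"); m={k:z[k] for k in z.files}
for n,p,h in(("cap",(281,257),.098),("can sh",(271,105),.095),("nozzle",(267,103),.117),("bottle",(336.5,187),.095),("bcap",(337,182),.109),("hs",(281,178),.039)):
    print(n,(plane(m,[p],h)[0,:2]*1000).round(1))
q=plane(m,[(210,63),(381,63),(372,277),(223,277)],.017)[:,:2]*1000; print(q.mean(0),q.round().tolist())
E
```

```text
cap [560.4 103.6]
can sh [596.  -31.9]
nozzle [596.  -31.4]
bottle [523.3  25.6]
bcap [524.9  19.6]
hs [580.5  36.1]
[565.53587368  35.1058412 ] [[681.0, -65.0], [502.0, -105.0], [448.0, 135.0], [631.0, 176.0]]
```

>>> {"name": "drive_tool", "arguments": {"increments": [[[1,-0.29,-0.34,0,0],[1,-0.29,-0.34,0.55,0],[1,-0.29,-0.34,0.55,0],[1,-0.29,-0.34,0.55,0]]]}}

```text
time_s: 2.95
tcp_pos: [0.5611, 0.1046, 0.1969]
eef_rot: [-180.0, -0.0, -77.2]
contact_force: [-0.0, 0.2, 0.9]
gripper_width: 0.0877
gripper_force: 0.0
```

>>> {"name": "drive_tool", "arguments": {"increments": [[[1,0,0,0.4,0],[1,0,0,0.7,0],[1,0,0,0.99,0],[1,0,0,0.99,0],[1,0,0,0.99,0]]]}}

```text
time_s: 3.58
tcp_pos: [0.5624, 0.1048, 0.0794]
eef_rot: [-179.8, 0.0, -77.2]
contact_force: [0.1, 0.1, 0.5]
gripper_width: 0.0875
gripper_force: 0.0
```

>>> {"name": "drive_tool", "arguments": {"increments": [[[-1,0,0,0,0],[-1,0,0,0,0],[-1,0,0,0,0],[-1,0,0,0,0],[-1,0,0,0,0]]], "squeeze": 25}}

```text
time_s: 4.2
tcp_pos: [0.5613, 0.1042, 0.0773]
eef_rot: [-179.9, -0.0, -77.2]
contact_force: [0.3, -0.4, 5.0]
gripper_width: 0.06
gripper_force: 25.0
```

```bash
python3 - <<'E'
from h import *
s=r.get_state(); print(s["time_s"],s["tcp_pos"],s["eef_rot"],s["gripper_width"],s["gripper_force"])
print(go(.48,.322,.0755,-77.5))
E
```

```text
4.2 [0.56127084 0.10422498 0.07726499] [-1.79943183e+02 -6.68589402e-04 -7.72450470e+01] 0.059967849054011334 24.991951882839203
(array([-1.92 ,  0.26 ,  0.014]), np.float64(0.0007))
```

>>> {"name": "drive_tool", "arguments": {"increments": [[[-1,0,0,-0.25,0],[-1,0,0,-0.5,0],[-1,-0.3,0.04,-0.5,0],[-1,-0.65,0.09,-0.5,0],[-1,-0.96,0.13,-0.5,0]]]}}

```text
time_s: 4.82
tcp_pos: [0.5188, 0.2136, 0.1359]
eef_rot: [179.9, -0.0, -77.3]
contact_force: [0.8, 0.1, -2.4]
gripper_width: 0.0597
gripper_force: 25.0
```

>>> {"name": "drive_tool", "arguments": {"increments": [[[-1,-0.33,0.04,0,0],[-1,-0.66,0.09,0,0],[-1,-0.86,0.12,0,0],[-1,-0.96,0.13,0,0],[-1,-0.96,0.13,0,0]]]}}

```text
time_s: 5.45
tcp_pos: [0.479, 0.322, 0.1361]
eef_rot: [179.9, -0.0, -77.2]
contact_force: [0.1, -1.3, -2.8]
gripper_width: 0.0597
gripper_force: 25.0
```

>>> {"name": "drive_tool", "arguments": {"increments": [[[-1,0,0,0.2,0],[-1,0,0,0.4,0],[-1,0,0,0.48,0],[-1,0,0,0.51,0],[-1,0,0,0.51,0]]]}}

```text
time_s: 6.08
tcp_pos: [0.48, 0.3217, 0.0764]
eef_rot: [-180.0, 0.0, -77.3]
contact_force: [-0.2, 0.4, -2.7]
gripper_width: 0.0597
gripper_force: 25.0
```

```bash
python3 - <<'E'
from h import *
s=r.get_state(); print(s["time_s"],s["tcp_pos"],s["eef_rot"],s["contact_force"],s["gripper_width"],s["gripper_force"])
save("s1",capture("scene"),(150,130,640,400),1.5)
E
```

```text
6.075 [0.48002516 0.32173065 0.07635275] [-1.79954852e+02  1.50942328e-02 -7.72750595e+01] [-0.20004183  0.43624572 -2.65253818] 0.05965683481625473 24.992895126342773
```

View pics/s1.png

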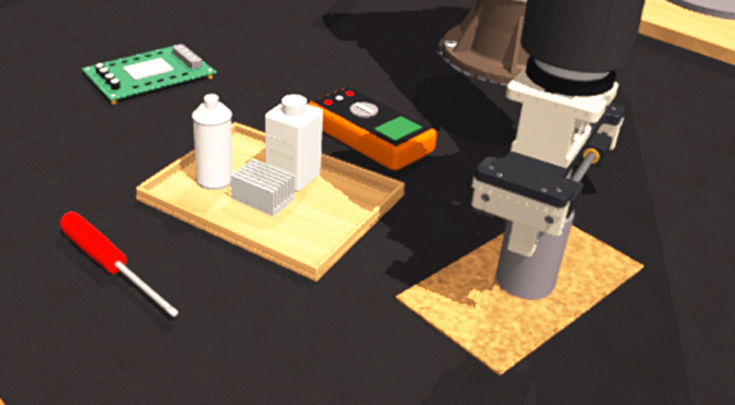

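The scene view shows the capacitor held upright just above the mat at (530,260), with everything else in place. Next I release it and fetch the bottle.

>>> {"name": "drive_tool", "arguments": {"increments": [[[-1,0,0,0.012,0],[-1,0,0,0.012,0],[1,0,0,0.012,0],[1,0,0,0.012,0],[1,0,0,0.012,0]]]}}

```text
time_s: 6.75
tcp_pos: [0.4796, 0.322, 0.0742]
eef_rot: [-180.0, 0.0, -77.3]
contact_force: [0.0, 1.3, 0.2]
gripper_width: 0.0836
gripper_force: 0.0
```

>>> {"name": "drive_tool", "arguments": {"increments": [[[1,0,0,-0.25,0],[1,0,0,-0.6,0],[1,0,0,-0.99,0],[1,0,0,-0.99,0]]]}}

```text
time_s: 7.25
tcp_pos: [0.4812, 0.3236, 0.1971]
eef_rot: [-179.6, 0.2, -77.2]
contact_force: [-0.2, 0.4, -0.3]
gripper_width: 0.0875
gripper_force: 0.0
```

>>> {"name": "drive_tool", "arguments": {"increments": [[[1,0.83,0.065,0,0],[1,0.83,0.065,0,0],[1,0.83,0.065,0,0]]]}}

```text
time_s: 7.62
tcp_pos: [0.4936, 0.2207, 0.1923]
eef_rot: [179.9, -0.0, -77.4]
contact_force: [0.2, 0.3, -0.4]
gripper_width: 0.0876
gripper_force: 0.0
```

>>> {"name": "drive_tool", "arguments": {"increments": [[[1,0.83,0.065,0,0],[1,0.83,0.065,0,0],[1,0.83,0.065,0,0]]]}}

```text
time_s: 8.0
tcp_pos: [0.5082, 0.1227, 0.1924]
eef_rot: [180.0, -0.0, -77.4]
contact_force: [0.7, 0.8, 0.7]
gripper_width: 0.0878
gripper_force: 0.0
```

>>> {"name": "drive_tool", "arguments": {"increments": [[[1,0.84,0.065,0,0],[1,0.84,0.065,0,0],[1,0.84,0.065,0,0],[1,0.84,0.065,0,0]]]}}

```text
time_s: 8.5
tcp_pos: [0.523, 0.0249, 0.1926]
eef_rot: [180.0, 0.0, -77.3]
contact_force: [0.1, 0.4, 0.1]
gripper_width: 0.0876
gripper_force: 0.0
```

```bash
python3 - <<'E'
from h import *
s=r.get_state(); print(s["time_s"],s["tcp_pos"],s["eef_rot"])
print(go(.523,.0245,.0765,-77.5))
E
```

```text
8.5 [0.52301093 0.02492216 0.19256155] [ 1.79982712e+02  4.58050679e-03 -7.72639250e+01]
(array([0.003, 0.001, 0.967]), np.float64(0.0007))
```

>>> {"name": "drive_tool", "arguments": {"increments": [[[1,0,0,0.35,0],[1,0,0,0.7,0],[1,0,0,0.96,0],[1,0,0,0.96,0],[1,0,0,0.96,0]]]}}

```text
time_s: 9.12
tcp_pos: [0.5237, 0.0252, 0.0788]
eef_rot: [-179.9, -0.0, -77.2]
contact_force: [1.0, 0.6, 0.0]
gripper_width: 0.0874
gripper_force: 0.0
```

>>> {"name": "drive_tool", "arguments": {"increments": [[[-1,0,0,0,0],[-1,0,0,0,0],[-1,0,0,0,0],[-1,0,0,0,0],[-1,0,0,0,0]]]}}

```text
time_s: 9.75
tcp_pos: [0.523, 0.0241, 0.0779]
eef_rot: [-180.0, -0.0, -77.3]
contact_force: [-0.6, 0.9, 1.9]
gripper_width: 0.0498
gripper_force: 25.0
```

```bash
python3 - <<'E'
from h import *
s=r.get_state(); print(s["time_s"],s["tcp_pos"],s["eef_rot"],s["gripper_width"],s["gripper_force"])
print(go(.389,.35,.0755,-77.5))
E
```

```text
9.75 [0.52297868 0.02408111 0.07789385] [-1.79985379e+02 -3.27624841e-03 -7.72637643e+01] 0.049824822227273025 24.988854825496674
(array([-2.895,  0.49 ,  0.02 ]), np.float64(0.0007))
```

>>> {"name": "drive_tool", "arguments": {"increments": [[[-1,0,0,-0.25,0],[-1,0,0,-0.55,0],[-1,0,0,-0.9,0],[-1,0,0,-0.9,0]]]}}

```text
time_s: 10.25
tcp_pos: [0.5245, 0.0246, 0.1886]
eef_rot: [-179.7, 0.0, -77.2]
contact_force: [-0.3, 0.0, -3.6]
gripper_width: 0.0497
gripper_force: 25.0
```

>>> {"name": "drive_tool", "arguments": {"increments": [[[-1,-0.3,0.05,0,0],[-1,-0.64,0.11,0,0],[-1,-0.96,0.164,0,0],[-1,-0.96,0.164,0,0]]]}}

```text
time_s: 10.75
tcp_pos: [0.4767, 0.1336, 0.1844]
eef_rot: [179.9, -0.0, -77.1]
contact_force: [1.2, -0.1, -3.3]
gripper_width: 0.05
gripper_force: 25.0
```

>>> {"name": "drive_tool", "arguments": {"increments": [[[-1,-0.3,0.05,0,0],[-1,-0.64,0.11,0,0],[-1,-0.96,0.164,0,0],[-1,-0.96,0.164,0,0]]]}}

```text
time_s: 11.25
tcp_pos: [0.4327, 0.2412, 0.1846]
eef_rot: [179.9, -0.0, -77.1]
contact_force: [0.4, -0.2, -2.9]
gripper_width: 0.0495
gripper_force: 25.0
```

>>> {"name": "drive_tool", "arguments": {"increments": [[[-1,-0.33,0.055,0,0],[-1,-0.66,0.11,0,0],[-1,-0.86,0.15,0,0],[-1,-0.97,0.164,0,0],[-1,-0.97,0.164,0,0]]]}}

```text
time_s: 11.88
tcp_pos: [0.3888, 0.3491, 0.185]
eef_rot: [179.9, -0.1, -77.2]
contact_force: [-0.1, -1.0, -2.5]
gripper_width: 0.0504
gripper_force: 25.0
```

>>> {"name": "drive_tool", "arguments": {"increments": [[[-1,0,0,0.35,0],[-1,0,0,0.7,0],[-1,0,0,0.88,0],[-1,0,0,0.91,0],[-1,0,0,0.91,0]]]}}

```text
time_s: 12.5
tcp_pos: [0.3892, 0.3481, 0.0764]
eef_rot: [180.0, -0.0, -77.3]
contact_force: [-0.2, -0.8, -3.1]
gripper_width: 0.0501
gripper_force: 25.0
```

```bash
python3 - <<'E'
from h import *
s=r.get_state(); print(s["time_s"],s["tcp_pos"],s["eef_rot"],s["contact_force"],s["gripper_width"],s["gripper_force"])
save("s2",capture("scene"),(150,130,640,400),1.5)
E
```

```text
12.5 [0.38922089 0.34812333 0.076431  ] [ 1.79968722e+02 -4.70079556e-02 -7.73185798e+01] [-0.1946036  -0.80921124 -3.11173008] 0.05010614509930183 24.99099165201187
```

View pics/s2.png

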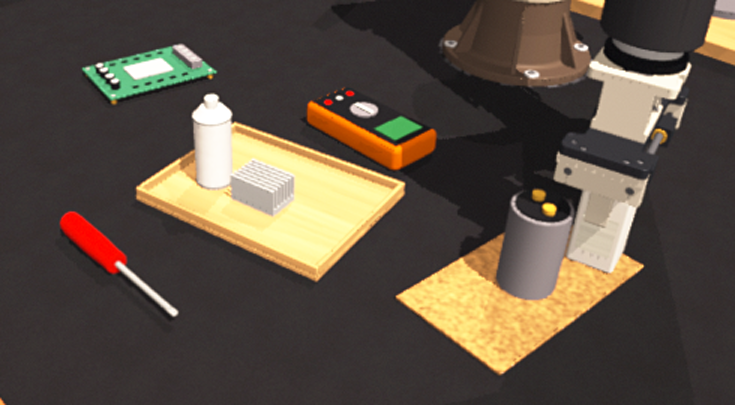

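The scene view shows the bottle held just over the mat's near corner at (605,235) and the capacitor upright at (533,245). Next I release the bottle and fetch the can.

>>> {"name": "drive_tool", "arguments": {"increments": [[[-1,0,0,0.012,0],[-1,0,0,0.012,0],[1,0,0,0.012,0],[1,0,0,0.012,0],[1,0,0,0.012,0]]]}}

```text
time_s: 13.18
tcp_pos: [0.3889, 0.3495, 0.0751]
eef_rot: [-180.0, 0.0, -77.3]
contact_force: [0.4, -0.8, -0.2]
gripper_width: 0.0746
gripper_force: 0.0
```

>>> {"name": "drive_tool", "arguments": {"increments": [[[1,0,0,-0.25,0],[1,0,0,-0.6,0],[1,0,0,-0.99,0],[1,0,0,-0.99,0]]]}}

```text
time_s: 13.68
tcp_pos: [0.3901, 0.3513, 0.1978]
eef_rot: [-179.7, 0.3, -77.2]
contact_force: [-0.2, -0.2, -0.6]
gripper_width: 0.0875
gripper_force: 0.0
```

>>> {"name": "drive_tool", "arguments": {"increments": [[[1,0.868,-0.245,0,0],[1,0.868,-0.245,0,0],[1,0.868,-0.245,0,0]]]}}

```text
time_s: 14.05
tcp_pos: [0.4409, 0.2518, 0.1931]
eef_rot: [179.9, -0.0, -77.4]
contact_force: [-0.4, 0.1, 0.4]
gripper_width: 0.0874
gripper_force: 0.0
```

>>> {"name": "drive_tool", "arguments": {"increments": [[[1,0.868,-0.245,0,0],[1,0.868,-0.245,0,0],[1,0.868,-0.245,0,0]]]}}

```text
time_s: 14.42
tcp_pos: [0.4926, 0.1574, 0.193]
eef_rot: [179.9, -0.0, -77.4]
contact_force: [-0.1, -0.3, -0.3]
gripper_width: 0.0874
gripper_force: 0.0
```

>>> {"name": "drive_tool", "arguments": {"increments": [[[1,0.868,-0.245,0,0],[1,0.868,-0.245,0,0],[1,0.868,-0.245,0,0]]]}}

```text
time_s: 14.8
tcp_pos: [0.5443, 0.0629, 0.193]
eef_rot: [179.9, -0.0, -77.4]
contact_force: [-1.2, 0.4, -0.8]
gripper_width: 0.0874
gripper_force: 0.0
```

>>> {"name": "drive_tool", "arguments": {"increments": [[[1,0.868,-0.245,0,0],[1,0.868,-0.245,0,0],[1,0.868,-0.245,0,0],[1,0.868,-0.245,0,0]]]}}

```text
time_s: 15.3
tcp_pos: [0.595, -0.0299, 0.1933]
eef_rot: [180.0, 0.0, -77.2]
contact_force: [-0.3, 0.1, 0.0]
gripper_width: 0.0879
gripper_force: 0.0
```

```bash
python3 - <<'E'
from h import *
s=r.get_state(); print(s["time_s"],s["tcp_pos"],s["eef_rot"])
print(go(.5955,-.0315,.0765,-77.3))
E
```

```text
15.3 [ 0.59496653 -0.02994579  0.19331619] [ 1.79952395e+02  1.89646956e-02 -7.72460385e+01]
(array([ 0.014, -0.002,  0.973]), np.float64(0.0001))
```

>>> {"name": "drive_tool", "arguments": {"increments": [[[1,0.01,0,0.35,0],[1,0.01,0,0.7,0],[1,0.01,0,0.97,0],[1,0.01,0,0.97,0],[1,0.01,0,0.97,0]]]}}

```text
time_s: 15.92
tcp_pos: [0.5964, -0.0311, 0.0789]
eef_rot: [-179.9, -0.0, -77.2]
contact_force: [-0.3, -0.8, 0.3]
gripper_width: 0.0879
gripper_force: 0.0
```

>>> {"name": "drive_tool", "arguments": {"increments": [[[-1,0,0,0,0],[-1,0,0,0,0],[-1,0,0,0,0],[-1,0,0,0,0],[-1,0,0,0,0]]]}}

```text
time_s: 16.55
tcp_pos: [0.5958, -0.0323, 0.0776]
eef_rot: [-180.0, -0.0, -77.3]
contact_force: [1.1, 0.7, -2.2]
gripper_width: 0.043
gripper_force: 24.3
```

```bash
python3 - <<'E'
from h import *
s=r.get_state(); print(s["time_s"],s["tcp_pos"],s["eef_rot"],s["gripper_width"],s["gripper_force"])
print(go(.571,.294,.0755,-77.3))
E
```

```text
16.55 [ 0.59584991 -0.03229694  0.07761265] [-1.79973580e+02 -1.64308029e-03 -7.72684555e+01] 0.04303574187246746 24.344554366834927
(array([-2.698, -0.397,  0.018]), np.float64(0.0001))
```

>>> {"name": "drive_tool", "arguments": {"increments": [[[-1,0,0,-0.25,0],[-1,0,0,-0.55,0],[-1,0,0,-0.9,0],[-1,0,0,-0.9,0]]]}}

```text
time_s: 17.05
tcp_pos: [0.5974, -0.032, 0.1887]
eef_rot: [-179.7, -0.0, -77.2]
contact_force: [-0.4, -0.6, -3.7]
gripper_width: 0.0429
gripper_force: 25.0
```

>>> {"name": "drive_tool", "arguments": {"increments": [[[-1,-0.3,-0.04,0,0],[-1,-0.6,-0.09,0,0],[-1,-0.9,-0.132,0,0],[-1,-0.9,-0.132,0,0]]]}}

```text
time_s: 17.55
tcp_pos: [0.5863, 0.0785, 0.1838]
eef_rot: [179.9, 0.0, -77.1]
contact_force: [-0.1, -0.5, -2.8]
gripper_width: 0.0432
gripper_force: 25.0
```

>>> {"name": "drive_tool", "arguments": {"increments": [[[-1,-0.3,-0.04,0,0],[-1,-0.6,-0.09,0,0],[-1,-0.9,-0.132,0,0],[-1,-0.9,-0.132,0,0]]]}}

```text
time_s: 18.05
tcp_pos: [0.5782, 0.1868, 0.1839]
eef_rot: [179.9, -0.0, -77.2]
contact_force: [-0.2, -0.1, -3.7]
gripper_width: 0.0434
gripper_force: 25.0
```

>>> {"name": "drive_tool", "arguments": {"increments": [[[-1,-0.3,-0.04,0,0],[-1,-0.6,-0.09,0,0],[-1,-0.8,-0.12,0,0],[-1,-0.9,-0.132,0,0],[-1,-0.9,-0.132,0,0]]]}}

```text
time_s: 18.68
tcp_pos: [0.5703, 0.2942, 0.185]
eef_rot: [180.0, -0.0, -77.2]
contact_force: [0.5, 0.2, -3.1]
gripper_width: 0.0436
gripper_force: 25.0
```

>>> {"name": "drive_tool", "arguments": {"increments": [[[-1,0,0,0.35,0],[-1,0,0,0.7,0],[-1,0,0,0.88,0],[-1,0,0,0.91,0],[-1,0,0,0.91,0]]]}}

```text
time_s: 19.3
tcp_pos: [0.5707, 0.2935, 0.0766]
eef_rot: [180.0, 0.0, -77.3]
contact_force: [0.1, -0.2, -2.6]
gripper_width: 0.0435
gripper_force: 25.0
```

```bash
python3 - <<'E'
from h import *
s=r.get_state(); print(s["time_s"],s["tcp_pos"],s["eef_rot"],s["contact_force"],s["gripper_width"],s["gripper_force"])
save("s3",capture("scene"),(150,130,640,400),1.5)
E
```

```text
19.3 [0.57073872 0.29349275 0.0766351 ] [ 1.79999064e+02  1.31357776e-03 -7.73089359e+01] [ 0.13310373 -0.16839837 -2.63733319] 0.04345423414101536 24.993688850663602
```

View pics/s3.png

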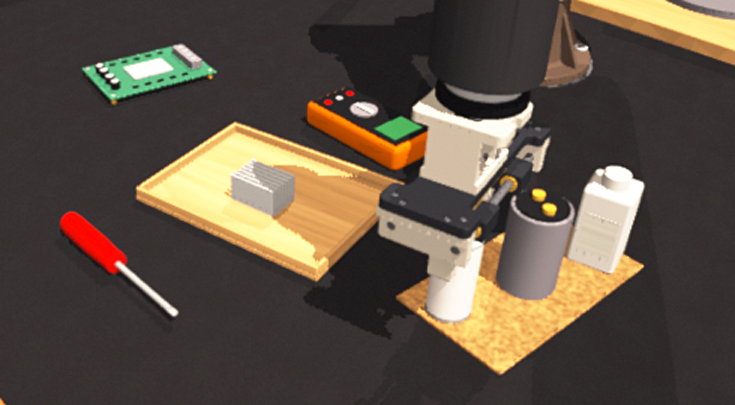

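The scene view shows the can held over the mat at (450,290), with the bottle and capacitor upright beside it and the heat sink alone in the tray.

>>> {"name": "drive_tool", "arguments": {"increments": [[[-1,0,0,0.012,0],[-1,0,0,0.012,0],[0.5,0,0,0.012,0],[0.5,0,0,0.012,0],[0.5,0,0,0.012,0]]]}}

```text
time_s: 19.98
tcp_pos: [0.5706, 0.2943, 0.0748]
eef_rot: [-180.0, 0.0, -77.3]
contact_force: [0.1, 0.6, -0.6]
gripper_width: 0.0645
gripper_force: 0.0
```

>>> {"name": "drive_tool", "arguments": {"increments": [[[0.5,0,0,-0.25,0],[0.5,0,0,-0.6,0],[1,0,0,-0.99,0],[1,0,0,-0.99,0]]]}}

```text
time_s: 20.48
tcp_pos: [0.5725, 0.2956, 0.1983]
eef_rot: [-179.6, 0.2, -77.2]
contact_force: [0.3, 0.5, -0.2]
gripper_width: 0.0804
gripper_force: 0.0
```

>>> {"name": "drive_tool", "arguments": {"increments": [[[1,0.7,0.13,0,0],[1,0.7,0.13,0,0],[1,0.7,0.13,0,0]]]}}

```text
time_s: 20.85
tcp_pos: [0.5738, 0.2073, 0.1935]
eef_rot: [180.0, -0.0, -77.4]
contact_force: [-0.3, -0.2, -0.1]
gripper_width: 0.0877
gripper_force: 0.0
```

>>> {"name": "drive_tool", "arguments": {"increments": [[[1,0.7,0.13,0,0],[1,0.7,0.13,0,0],[1,0.7,0.13,0,0],[1,0.7,0.13,0,0]]]}}

```text
time_s: 21.35
tcp_pos: [0.5774, 0.1243, 0.1935]
eef_rot: [-180.0, 0.0, -77.3]
contact_force: [-0.4, -0.9, -1.0]
gripper_width: 0.0876
gripper_force: 0.0
```

```bash
python3 - <<'E'
from h import *
s=r.get_state(); m=camera_model("wrist"); im=capture("wrist"); np.savez("w2.npz",im=im,**m)
top=capture("top"); np.save("top2.npy",top)
save("w2",im)
print(s["tcp_pos"],s["eef_rot"])
E
```

```text
[0.57743928 0.12431866 0.19352436] [-1.79989492e+02  5.41054974e-03 -7.72530556e+01]
```

View pics/w2.png

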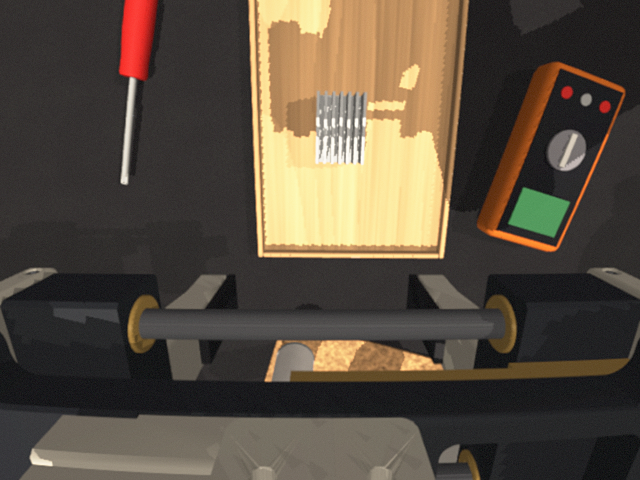

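```bash
python3 - <<'E'
from h import *
z=np.load("w2.npz"); m={k:z[k] for k in z.files}
q=plane(m,[(317,93),(367,93),(366,164),(317,164)],.039)[:,:2]*1000; print(q.round(1).tolist(),q.mean(0))
e=q[3]-q[0]+q[2]-q[1]; print(np.degrees(np.arctan2(e[1],e[0]))-90)
top=np.load("top2.npy"); save("t2",top,(255,190,335,250),8)
print(go(.580,.0365,.1935,-77.5))
E
```

```text
[[607.2, 14.2], [566.3, 4.8], [552.3, 61.9], [594.3, 71.5]] [580.03844519  38.08816669]
13.196483363290682
(array([ 0.721,  0.141, -0.   ]), np.float64(0.0008))
```

View pics/t2.png

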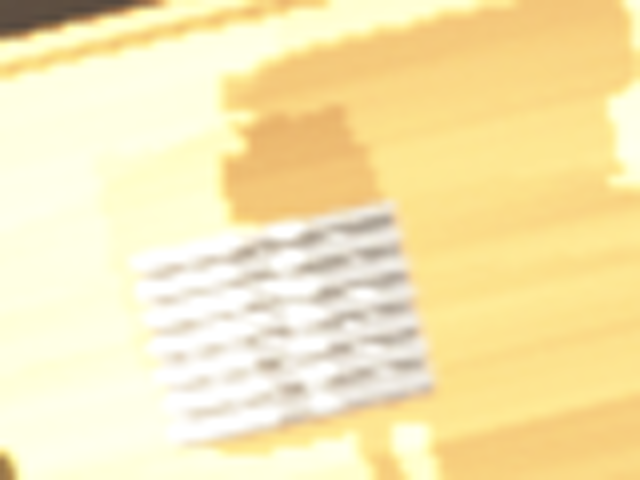

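The crops show the heat sink centred at about (580,37.5) mm, yaw 13°. Now I grasp it.

>>> {"name": "drive_tool", "arguments": {"increments": [[[1,0.71,0.138,0,0],[1,0.71,0.138,0,0],[1,0.71,0.138,0.4,0],[1,0.71,0.138,0.8,0],[1,0.71,0.138,0.8,0]]]}}

```text
time_s: 22.08
tcp_pos: [0.5774, 0.0366, 0.0944]
eef_rot: [179.6, -0.0, -77.2]
contact_force: [-0.7, -1.3, 1.4]
gripper_width: 0.088
gripper_force: 0.0
```

>>> {"name": "drive_tool", "arguments": {"increments": [[[1,0,0,0.3,0],[1,0,0,0.5,0],[1,0,0,0.6,0],[1,0,0,0.62,0],[1,0,0,0.62,0]]]}}

```text
time_s: 22.7
tcp_pos: [0.5807, 0.0372, 0.0244]
eef_rot: [-179.9, 0.0, -77.2]
contact_force: [0.3, -0.2, 0.4]
gripper_width: 0.0873
gripper_force: 0.0
```

>>> {"name": "drive_tool", "arguments": {"increments": [[[-1,0,0,0,0],[-1,0,0,0,0],[-1,0,0,0,0],[-1,0,0,0,0],[-1,0,0,0,0]]]}}

```text
time_s: 23.32
tcp_pos: [0.5798, 0.0367, 0.0232]
eef_rot: [-180.0, -0.0, -77.3]
contact_force: [1.5, 0.1, 0.1]
gripper_width: 0.043
gripper_force: 0.4
```

```bash
python3 - <<'E'
from h import *
s=r.get_state(); print(s["time_s"],s["tcp_pos"],s["eef_rot"],s["gripper_width"],s["gripper_force"])
print(go(.4855,-.3285,.12,-11))
E
```

```text
23.325 [0.57983311 0.03673793 0.02324968] [-1.79994771e+02 -2.87067883e-04 -7.72651974e+01] 0.04297748732752859 0.39364222437143326
(array([ 2.795,  1.438, -0.806]), np.float64(-0.1841))
```

>>> {"name": "drive_tool", "arguments": {"increments": [[[-1,0,0,0,0],[-1,0,0,0,0],[-1,0,0,-0.2,0],[-1,0,0,-0.5,0],[-1,0,0,-0.8,0]]]}}

```text
time_s: 23.95
tcp_pos: [0.5792, 0.0366, 0.1197]
eef_rot: [179.9, -0.0, -77.3]
contact_force: [1.0, 0.5, -0.7]
gripper_width: 0.0416
gripper_force: 24.9
```

>>> {"name": "drive_tool", "arguments": {"increments": [[[-1,0.3,0.15,0,0],[-1,0.6,0.3,0,0],[-1,0.93,0.48,0,0],[-1,0.93,0.48,0,0]]]}}

```text
time_s: 24.45
tcp_pos: [0.5465, -0.0871, 0.1189]
eef_rot: [179.9, 0.0, -77.5]
contact_force: [0.1, 0.4, -0.7]
gripper_width: 0.0419
gripper_force: 24.9
```

>>> {"name": "drive_tool", "arguments": {"increments": [[[-1,0.3,0.15,0,0],[-1,0.6,0.3,0,0],[-1,0.93,0.48,0,0],[-1,0.93,0.48,0,0]]]}}

```text
time_s: 24.95
tcp_pos: [0.5157, -0.208, 0.1188]
eef_rot: [179.9, 0.0, -77.4]
contact_force: [0.7, 0.7, -1.5]
gripper_width: 0.042
gripper_force: 24.9
```

>>> {"name": "drive_tool", "arguments": {"increments": [[[-1,0.3,0.15,0,-0.03],[-1,0.6,0.3,0,-0.06],[-1,0.8,0.4,0,-0.09],[-1,0.93,0.48,0,-0.12],[-1,0.93,0.48,0,-0.13]]]}}

```text
time_s: 25.58
tcp_pos: [0.4851, -0.3281, 0.1188]
eef_rot: [180.0, 0.0, -30.3]
contact_force: [0.1, 0.7, -2.5]
gripper_width: 0.042
gripper_force: 24.9
```

```bash
python3 - <<'E'
from h import *
s=r.get_state(); print(s["time_s"],s["tcp_pos"],s["eef_rot"],s["gripper_width"],s["gripper_force"])
print(go(.4855,-.3285,.12,-11))
E
```

```text
25.575 [ 0.48508127 -0.32810097  0.11883968] [ 1.79997574e+02  3.37984937e-02 -3.02934141e+01] 0.04201726881793637 24.92237538099289
(array([ 0.005,  0.001, -0.01 ]), np.float64(-0.0536))
```

>>> {"name": "drive_tool", "arguments": {"increments": [[[-1,0.003,0,0,-0.03],[-1,0.003,0,0,-0.0535],[-1,0.003,0,0.3,-0.0535],[-1,0.003,0,0.5,-0.0535],[-1,0.003,0,0.5,-0.0535]]]}}

```text
time_s: 26.2
tcp_pos: [0.4845, -0.3268, 0.0573]
eef_rot: [-180.0, 0.2, -11.2]
contact_force: [0.0, 0.3, -1.1]
gripper_width: 0.0419
gripper_force: 24.9
```

```bash
python3 - <<'E'
from h import *
s=r.get_state(); print(s["tcp_pos"],s["eef_rot"])
print(go(.4855,-.3285,.033,-11))
im=capture("wrist"); save("w3",im)
save("s4",capture("scene"),(150,120,330,230),4)
E
```

```text
[ 0.48447139 -0.32679105  0.05733248] [-179.96392859    0.24237006  -11.17193255]
(array([0.012, 0.012, 0.203]), np.float64(-0.0005))
```

View pics/w3.png

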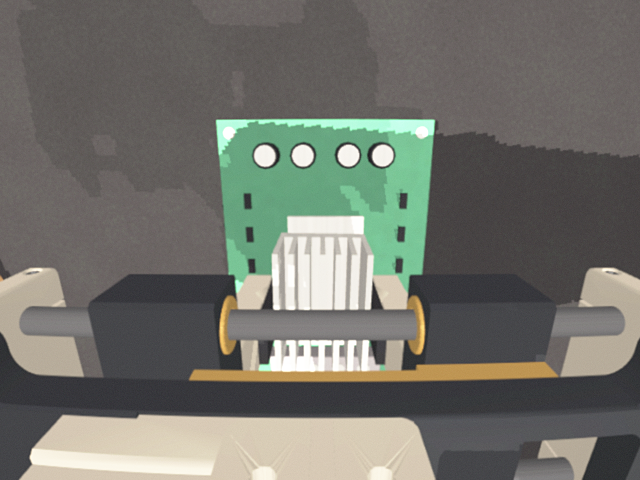

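The wrist view shows the heat sink (columns 272–374) centred over the pad (287–364) and square to the board. I lower it and release.

>>> {"name": "drive_tool", "arguments": {"increments": [[[-1,0,0,0.1,0],[-1,0,0,0.17,0],[-1,0,0,0.2,0],[-1,0,0,0.2,0],[-1,0,0,0.2,0]]]}}

```text
time_s: 26.92
tcp_pos: [0.4855, -0.3282, 0.0354]
eef_rot: [180.0, -0.0, -11.2]
contact_force: [-0.8, 0.1, -1.9]
gripper_width: 0.0418
gripper_force: 24.9
```

>>> {"name": "drive_tool", "arguments": {"increments": [[[-1,0,0,0.015,0],[-1,0,0,0.024,0],[-1,0,0,0.024,0]]]}}

```text
time_s: 27.3
tcp_pos: [0.4853, -0.3281, 0.0324]
eef_rot: [180.0, 0.0, -11.2]
contact_force: [0.6, -0.1, -1.3]
gripper_width: 0.0415
gripper_force: 24.9
```

>>> {"name": "drive_tool", "arguments": {"increments": [[[1,0,0,0,0],[1,0,0,0,0],[1,0,0,0,0],[1,0,0,0,0]]]}}

```text
time_s: 27.8
tcp_pos: [0.4854, -0.3281, 0.0324]
eef_rot: [180.0, -0.0, -11.2]
contact_force: [0.5, -0.0, -0.7]
gripper_width: 0.0767
gripper_force: 0.0
```

>>> {"name": "drive_tool", "arguments": {"increments": [[[1,0,0,-0.2,0],[1,0,0,-0.6,0],[1,0,0,-0.95,0],[1,0,0,-0.95,0]]]}}

```text
time_s: 28.3
tcp_pos: [0.4875, -0.3289, 0.1504]
eef_rot: [179.9, -0.4, -11.2]
contact_force: [0.6, -0.0, -1.0]
gripper_width: 0.0873
gripper_force: 0.0
```

>>> {"name": "drive_tool", "arguments": {"increments": [[[1,0,-0.9,-0.4,0],[1,0,-0.9,-0.4,0],[1,0,-0.9,-0.4,0]]]}}

```text
time_s: 28.68
tcp_pos: [0.5078, -0.2198, 0.1959]
eef_rot: [-180.0, -0.2, -11.0]
contact_force: [-0.3, -0.5, -0.5]
gripper_width: 0.0877
gripper_force: 0.0
```

```bash
python3 - <<'E'
from h import *
s=r.get_state(); print(s["time_s"],s["tcp_pos"],s["eef_rot"],s["joints"].round(0))
print(go(.5707,.294,.1935,-77.3))
save("t3",capture("top"),(430,210,550,340),4)
E
```

```text
28.675 [ 0.50775209 -0.21976367  0.19587176] [-179.97466845   -0.18076258  -10.99201668] [ -3.  11. -18.  -0. -61.  82.]
(array([-0.301, -4.303,  0.021]), np.float64(0.1842))
```

View pics/t3.png

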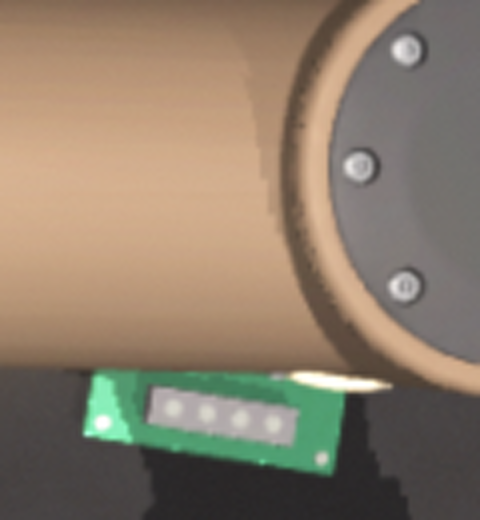

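The arm hides the pad in that view, so I'll check again once it has moved off towards the mat.

>>> {"name": "drive_tool", "arguments": {"increments": [[[1,-0.06,-0.86,0,0],[1,-0.06,-0.86,0,0],[1,-0.06,-0.86,0,0]]]}}

```text
time_s: 29.1
tcp_pos: [0.519, -0.1184, 0.1933]
eef_rot: [180.0, 0.1, -11.1]
contact_force: [0.1, -0.2, -0.2]
gripper_width: 0.0877
gripper_force: 0.0
```

>>> {"name": "drive_tool", "arguments": {"increments": [[[1,-0.06,-0.86,0,0],[1,-0.06,-0.86,0,0],[1,-0.06,-0.86,0,0]]]}}

```text
time_s: 29.48
tcp_pos: [0.5324, -0.0162, 0.1933]
eef_rot: [180.0, 0.1, -11.1]
contact_force: [0.4, 0.2, 0.5]
gripper_width: 0.0876
gripper_force: 0.0
```

>>> {"name": "drive_tool", "arguments": {"increments": [[[1,-0.06,-0.86,0,0],[1,-0.06,-0.86,0,0],[1,-0.06,-0.86,0,0]]]}}

```text
time_s: 29.85
tcp_pos: [0.5456, 0.0862, 0.1933]
eef_rot: [179.9, 0.1, -11.1]
contact_force: [0.7, -0.6, -1.0]
gripper_width: 0.088
gripper_force: 0.0
```

>>> {"name": "drive_tool", "arguments": {"increments": [[[1,-0.06,-0.86,0,0],[1,-0.06,-0.86,0,0],[1,-0.06,-0.86,0,0]]]}}

```text
time_s: 30.22
tcp_pos: [0.5588, 0.1886, 0.1932]
eef_rot: [179.9, 0.1, -11.2]
contact_force: [-0.4, -0.2, -0.6]
gripper_width: 0.0881
gripper_force: 0.0
```

>>> {"name": "drive_tool", "arguments": {"increments": [[[1,-0.06,-0.86,0,0.14],[1,-0.06,-0.86,0,0.14],[1,-0.06,-0.86,0,0.14],[1,-0.06,-0.86,0,0.14],[1,-0.06,-0.86,0,0.14]]]}}

```text
time_s: 30.85
tcp_pos: [0.5717, 0.2884, 0.1936]
eef_rot: [179.9, -0.0, -62.0]
contact_force: [0.1, 0.0, 0.3]
gripper_width: 0.0876
gripper_force: 0.0
```

>>> {"name": "drive_tool", "arguments": {"increments": [[[1,0,0,0,0.044],[1,0,0,0,0.044],[1,0,0,0,0.044]]]}}

```text
time_s: 31.22
tcp_pos: [0.5717, 0.2887, 0.1938]
eef_rot: [179.9, -0.0, -77.5]
contact_force: [-0.0, -0.4, 1.0]
gripper_width: 0.0876
gripper_force: 0.0
```

```bash
python3 - <<'E'
from h import *
s=r.get_state(); print(s["time_s"],s["tcp_pos"],s["eef_rot"],s["joints"].round(0))
print(go(.5707,.294,.0755,-77.3))
save("t4",capture("top"),(440,220,540,340),5)
E
```

```text
31.225 [0.57168785 0.28865923 0.19382549] [ 1.79936407e+02 -3.54465526e-02 -7.75178833e+01] [ 44.  19.  -7.  -0. -64. -32.]
(array([-0.046, -0.003,  0.986]), np.float64(-0.0006))
```

View pics/t4.png

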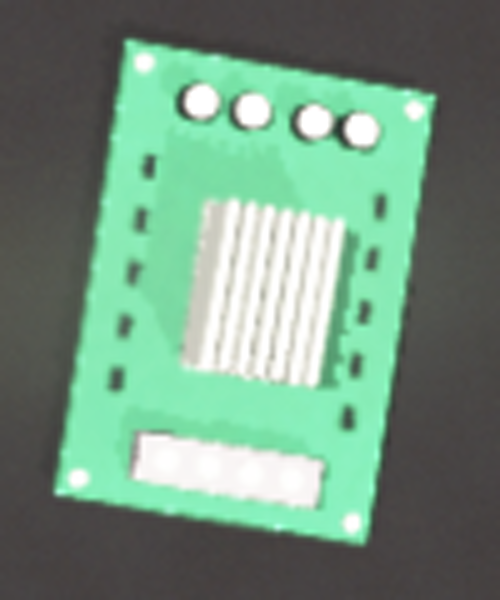

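The top crop shows the heat sink square on the pad at (272,293) in crop pixels, matching the board centre once parallax is allowed for. Now the can goes back.

>>> {"name": "drive_tool", "arguments": {"increments": [[[0.7,-0.045,0,0.35,0],[0.7,-0.045,0,0.7,0],[0.7,-0.045,0,0.98,0],[0.7,-0.045,0,0.98,0],[0.7,-0.045,0,0.98,0]]]}}

```text
time_s: 31.9
tcp_pos: [0.5711, 0.2963, 0.0781]
eef_rot: [-179.9, 0.0, -77.4]
contact_force: [-0.0, 0.6, 0.2]
gripper_width: 0.074
gripper_force: 0.0
```

>>> {"name": "drive_tool", "arguments": {"increments": [[[-1,0,0,0,0],[-1,0,0,0,0],[-1,0,0,0,0],[-1,0,0,0,0],[-1,0,0,0,0]]]}}

```text
time_s: 32.52
tcp_pos: [0.5704, 0.2965, 0.0772]
eef_rot: [-180.0, 0.0, -77.4]
contact_force: [-0.2, 0.0, 3.3]
gripper_width: 0.0433
gripper_force: 25.0
```

>>> {"name": "drive_tool", "arguments": {"increments": [[[-1,0,0,0,0],[-1,0,0,-0.25,0],[-1,0,0,-0.55,0],[-1,0,0,-0.9,0],[-1,0,0,-0.9,0]]]}}

```text
time_s: 33.15
tcp_pos: [0.5714, 0.2973, 0.1879]
eef_rot: [-179.7, 0.1, -77.4]
contact_force: [-0.1, -0.2, -3.6]
gripper_width: 0.0433
gripper_force: 25.0
```

```bash
python3 - <<'E'
from h import *
s=r.get_state(); print(s["time_s"],s["tcp_pos"],s["eef_rot"],s["gripper_width"],s["gripper_force"])
print(go(.5957,-.032,.0777,-77.3))
E
```

```text
33.15 [0.5713584  0.29728527 0.1879336 ] [-1.79724622e+02  1.42131491e-01 -7.74291063e+01] 0.0433006456120153 24.98915605712682
(array([2.725, 0.404, 0.91 ]), np.float64(-0.0004))
```

>>> {"name": "drive_tool", "arguments": {"increments": [[[-1,0.3,0.04,0,0],[-1,0.6,0.09,0,0],[-1,0.9,0.131,0,0],[-1,0.9,0.131,0,0]]]}}

```text
time_s: 33.65
tcp_pos: [0.5771, 0.1848, 0.1829]
eef_rot: [179.8, -0.0, -77.6]
contact_force: [0.1, -0.2, -3.1]
gripper_width: 0.0429
gripper_force: 25.0
```

>>> {"name": "drive_tool", "arguments": {"increments": [[[-1,0.3,0.04,0,0],[-1,0.6,0.09,0,0],[-1,0.9,0.131,0,0],[-1,0.9,0.131,0,0]]]}}

```text
time_s: 34.15
tcp_pos: [0.5855, 0.0769, 0.1833]
eef_rot: [179.9, -0.0, -77.6]
contact_force: [-0.4, 1.1, -2.9]
gripper_width: 0.0431
gripper_force: 25.0
```

>>> {"name": "drive_tool", "arguments": {"increments": [[[-1,0.3,0.04,0,0],[-1,0.6,0.09,0,0],[-1,0.8,0.12,0,0],[-1,0.9,0.131,0,0],[-1,0.9,0.131,0,0]]]}}

```text
time_s: 34.78
tcp_pos: [0.5944, -0.0301, 0.184]
eef_rot: [179.9, 0.0, -77.5]
contact_force: [0.7, 1.0, -3.1]
gripper_width: 0.0431
gripper_force: 25.0
```

>>> {"name": "drive_tool", "arguments": {"increments": [[[-1,0,0,0.3,0],[-1,0,0,0.6,0],[-1,0,0,0.8,0],[-1,0,0,0.87,0],[-1,0,0,0.87,0]]]}}

```text
time_s: 35.4
tcp_pos: [0.5947, -0.0296, 0.0803]
eef_rot: [180.0, -0.0, -77.4]
contact_force: [0.8, -0.3, -3.1]
gripper_width: 0.043
gripper_force: 25.0
```

```bash
python3 - <<'E'
from h import *
s=r.get_state(); print(s["time_s"],s["tcp_pos"],s["eef_rot"],s["contact_force"],s["gripper_width"],s["gripper_force"])
print(go(.5957,-.0297,.0782,-77.3))
E
```

```text
35.4 [ 0.59469801 -0.02955107  0.08031007] [ 1.79976457e+02 -7.27358846e-03 -7.73928500e+01] [ 0.84758581 -0.31664405 -3.06271895] 0.04304919683657108 24.98929579742253
(array([ 0.003, -0.008,  0.018]), np.float64(-0.0003))
```

>>> {"name": "drive_tool", "arguments": {"increments": [[[-1,0,-0.008,0.01,0],[-1,0,-0.008,0.018,0],[-1,0,-0.008,0.018,0],[0.6,0,-0.008,0.018,0],[0.6,0,-0.008,0.018,0]]]}}

```text
time_s: 36.02
tcp_pos: [0.5959, -0.03, 0.0787]
eef_rot: [-179.9, -0.0, -77.4]
contact_force: [-0.6, 0.3, 0.9]
gripper_width: 0.0578
gripper_force: 0.0
```

>>> {"name": "drive_tool", "arguments": {"increments": [[[0.6,0,0,0,0],[0.6,0,0,-0.25,0],[0.6,0,0,-0.6,0],[1,0,0,-0.96,0],[1,0,0,-0.96,0]]]}}

```text
time_s: 36.65
tcp_pos: [0.5977, -0.0298, 0.1976]
eef_rot: [-179.6, -0.0, -77.4]
contact_force: [-0.2, 0.2, -1.5]
gripper_width: 0.0841
gripper_force: 0.0
```

>>> {"name": "drive_tool", "arguments": {"increments": [[[1,-0.865,0.246,0,0],[1,-0.865,0.246,0,0],[1,-0.865,0.246,0,0]]]}}

```text
time_s: 37.02
tcp_pos: [0.5427, 0.0668, 0.1932]
eef_rot: [180.0, 0.0, -77.3]
contact_force: [0.2, 0.1, 0.2]
gripper_width: 0.0879
gripper_force: 0.0
```

>>> {"name": "drive_tool", "arguments": {"increments": [[[1,-0.865,0.246,0,0],[1,-0.865,0.246,0,0],[1,-0.865,0.246,0,0]]]}}

```text
time_s: 37.4
tcp_pos: [0.4919, 0.1614, 0.1932]
eef_rot: [180.0, 0.0, -77.3]
contact_force: [0.2, -0.2, -0.2]
gripper_width: 0.0879
gripper_force: 0.0
```

>>> {"name": "drive_tool", "arguments": {"increments": [[[1,-0.865,0.246,0,0],[1,-0.865,0.246,0,0],[1,-0.865,0.246,0,0]]]}}

```text
time_s: 37.78
tcp_pos: [0.4409, 0.256, 0.1931]
eef_rot: [180.0, -0.0, -77.3]
contact_force: [0.8, -1.0, -0.4]
gripper_width: 0.0877
gripper_force: 0.0
```

>>> {"name": "drive_tool", "arguments": {"increments": [[[1,-0.865,0.246,0,0],[1,-0.865,0.246,0,0],[1,-0.865,0.246,0,0],[1,-0.865,0.246,0,0]]]}}

```text
time_s: 38.28
tcp_pos: [0.3905, 0.3486, 0.193]
eef_rot: [180.0, -0.0, -77.5]
contact_force: [0.2, -0.5, 0.2]
gripper_width: 0.0877
gripper_force: 0.0
```

```bash
python3 - <<'E'
from h import *
s=r.get_state(); print(s["time_s"],s["tcp_pos"],s["eef_rot"])
print(go(.389,.349,.0765,-77.3))
E
```

```text
38.275 [0.39047779 0.34858869 0.1929547 ] [ 1.79960988e+02 -4.94367278e-02 -7.74705869e+01]
(array([-0.007,  0.011,  0.97 ]), np.float64(-0.0005))
```

>>> {"name": "drive_tool", "arguments": {"increments": [[[1,0,0.01,0.35,0],[1,0,0.01,0.7,0],[1,0,0.01,0.97,0],[1,0,0.01,0.97,0],[1,0,0.01,0.97,0]]]}}

```text
time_s: 38.9
tcp_pos: [0.3898, 0.3492, 0.0781]
eef_rot: [-179.9, 0.0, -77.5]
contact_force: [-0.3, 0.5, 0.7]
gripper_width: 0.0878
gripper_force: 0.0
```

>>> {"name": "drive_tool", "arguments": {"increments": [[[-1,0,0,0,0],[-1,0,0,0,0],[-1,0,0,0,0],[-1,0,0,0,0],[-1,0,0,0,0]]]}}

```text
time_s: 39.52
tcp_pos: [0.3888, 0.3495, 0.0772]
eef_rot: [-180.0, 0.0, -77.4]
contact_force: [1.1, 0.8, 1.3]
gripper_width: 0.0498
gripper_force: 25.0
```

>>> {"name": "drive_tool", "arguments": {"increments": [[[-1,0,0,0,0],[-1,0,0,-0.25,0],[-1,0,0,-0.55,0],[-1,0,0,-0.9,0],[-1,0,0,-0.9,0]]]}}

```text
time_s: 40.15
tcp_pos: [0.3896, 0.3507, 0.1878]
eef_rot: [-179.8, 0.2, -77.4]
contact_force: [-0.1, 0.1, -3.6]
gripper_width: 0.0498
gripper_force: 25.0
```

>>> {"name": "drive_tool", "arguments": {"increments": [[[-1,0.3,-0.05,0,0],[-1,0.64,-0.11,0,0],[-1,0.963,-0.165,0,0],[-1,0.963,-0.165,0,0]]]}}

```text
time_s: 40.65
tcp_pos: [0.4327, 0.2381, 0.1834]
eef_rot: [179.8, -0.1, -77.6]
contact_force: [0.4, 0.8, -2.6]
gripper_width: 0.0494
gripper_force: 25.0
```

>>> {"name": "drive_tool", "arguments": {"increments": [[[-1,0.3,-0.05,0,0],[-1,0.64,-0.11,0,0],[-1,0.963,-0.165,0,0],[-1,0.963,-0.165,0,0]]]}}

```text
time_s: 41.15
tcp_pos: [0.4774, 0.1306, 0.1836]
eef_rot: [179.9, -0.0, -77.6]
contact_force: [-0.2, 1.3, -2.9]
gripper_width: 0.0499
gripper_force: 25.0
```

>>> {"name": "drive_tool", "arguments": {"increments": [[[-1,0.3,-0.05,0,0],[-1,0.64,-0.11,0,0],[-1,0.85,-0.145,0,0],[-1,0.963,-0.165,0,0],[-1,0.963,-0.165,0,0]]]}}

```text
time_s: 41.78
tcp_pos: [0.5219, 0.0239, 0.1843]
eef_rot: [179.9, 0.0, -77.5]
contact_force: [0.6, 0.2, -2.4]
gripper_width: 0.05
gripper_force: 25.0
```

>>> {"name": "drive_tool", "arguments": {"increments": [[[-1,0,0,0.3,0],[-1,0,0,0.6,0],[-1,0,0,0.8,0],[-1,0,0,0.87,0],[-1,0,0,0.87,0]]]}}

```text
time_s: 42.4
tcp_pos: [0.5221, 0.0244, 0.0806]
eef_rot: [180.0, -0.0, -77.4]
contact_force: [0.6, 0.4, -2.7]
gripper_width: 0.0499
gripper_force: 25.0
```

```bash
python3 - <<'E'
from h import *
s=r.get_state(); print(s["time_s"],s["tcp_pos"],s["eef_rot"],s["contact_force"],s["gripper_width"])
print(go(.523,.0243,.0782,-77.3))
E
```

```text
42.4 [0.52205388 0.02444009 0.08056529] [ 1.79966721e+02 -1.14621036e-02 -7.73921634e+01] [ 0.61330603  0.40151274 -2.68521686] 0.04986397117068478
(array([ 0.003, -0.007,  0.02 ]), np.float64(-0.0003))
```

>>> {"name": "drive_tool", "arguments": {"increments": [[[-1,0,-0.007,0.01,0],[-1,0,-0.007,0.02,0],[-1,0,-0.007,0.02,0],[1,0,-0.007,0.02,0],[1,0,-0.007,0.02,0]]]}}

```text
time_s: 43.02
tcp_pos: [0.5234, 0.0241, 0.0787]
eef_rot: [-179.9, -0.0, -77.4]
contact_force: [-0.3, 0.9, -0.1]
gripper_width: 0.0646
gripper_force: 0.0
```

>>> {"name": "drive_tool", "arguments": {"increments": [[[1,0,0,0,0],[1,0,0,-0.25,0],[1,0,0,-0.6,0],[1,0,0,-0.96,0],[1,0,0,-0.96,0]]]}}

```text
time_s: 43.65
tcp_pos: [0.5251, 0.0246, 0.1972]
eef_rot: [-179.6, 0.0, -77.4]
contact_force: [-0.5, 0.4, -0.5]
gripper_width: 0.0875
gripper_force: 0.0
```

>>> {"name": "drive_tool", "arguments": {"increments": [[[1,-0.833,-0.066,0,0],[1,-0.833,-0.066,0,0],[1,-0.833,-0.066,0,0]]]}}

```text
time_s: 44.02
tcp_pos: [0.5085, 0.1252, 0.1928]
eef_rot: [180.0, 0.0, -77.3]
contact_force: [0.1, -0.1, 0.6]
gripper_width: 0.088
gripper_force: 0.0
```

>>> {"name": "drive_tool", "arguments": {"increments": [[[1,-0.833,-0.066,0,0],[1,-0.833,-0.066,0,0],[1,-0.833,-0.066,0,0]]]}}

```text
time_s: 44.4
tcp_pos: [0.4946, 0.224, 0.1927]
eef_rot: [180.0, -0.0, -77.3]
contact_force: [0.3, -0.6, -0.4]
gripper_width: 0.0877
gripper_force: 0.0
```

>>> {"name": "drive_tool", "arguments": {"increments": [[[1,-0.833,-0.066,0,0],[1,-0.833,-0.066,0,0],[1,-0.833,-0.066,0,0],[1,-0.833,-0.066,0,0]]]}}

```text
time_s: 44.9
tcp_pos: [0.4809, 0.3207, 0.1928]
eef_rot: [179.9, -0.0, -77.5]
contact_force: [0.1, -0.8, 0.4]
gripper_width: 0.0876
gripper_force: 0.0
```

```bash
python3 - <<'E'
from h import *
s=r.get_state(); print(s["time_s"],s["tcp_pos"],s["eef_rot"])
print(go(.4798,.322,.0765,-77.3))
E
```

```text
44.9 [0.4809055  0.32070314 0.1928387 ] [ 1.79939898e+02 -4.47208858e-02 -7.74691200e+01]
(array([-0.013,  0.006,  0.969]), np.float64(-0.0005))
```

>>> {"name": "drive_tool", "arguments": {"increments": [[[1,-0.008,0.006,0.35,0],[1,-0.008,0.006,0.7,0],[1,-0.008,0.006,0.97,0],[1,-0.008,0.006,0.97,0],[1,-0.008,0.006,0.97,0]]]}}

```text
time_s: 45.52
tcp_pos: [0.4809, 0.3224, 0.0783]
eef_rot: [-179.9, 0.0, -77.5]
contact_force: [1.0, 0.5, 0.1]
gripper_width: 0.0874
gripper_force: 0.0
```

>>> {"name": "drive_tool", "arguments": {"increments": [[[-1,0,0,0,0],[-1,0,0,0,0],[-1,0,0,0,0],[-1,0,0,0,0],[-1,0,0,0,0]]]}}

```text
time_s: 46.15
tcp_pos: [0.4802, 0.3229, 0.0775]
eef_rot: [-180.0, 0.0, -77.4]
contact_force: [0.1, -0.5, 4.0]
gripper_width: 0.059
gripper_force: 25.0
```

>>> {"name": "drive_tool", "arguments": {"increments": [[[-1,0,0,0,0],[-1,0,0,-0.25,0],[-1,0,0,-0.55,0],[-1,0,0,-0.9,0],[-1,0,0,-0.9,0]]]}}

```text
time_s: 46.78
tcp_pos: [0.4811, 0.3239, 0.1879]
eef_rot: [-179.8, 0.2, -77.4]
contact_force: [-0.1, 1.0, -3.3]
gripper_width: 0.0595
gripper_force: 25.0
```

>>> {"name": "drive_tool", "arguments": {"increments": [[[-1,0.3,-0.04,0,0],[-1,0.64,-0.09,0,0],[-1,0.96,-0.13,0,0],[-1,0.96,-0.13,0,0]]]}}

```text
time_s: 47.28
tcp_pos: [0.5197, 0.2109, 0.1831]
eef_rot: [179.8, -0.1, -77.6]
contact_force: [-0.4, 0.4, -3.3]
gripper_width: 0.0595
gripper_force: 25.0
```

>>> {"name": "drive_tool", "arguments": {"increments": [[[-1,0.3,-0.04,0,0],[-1,0.64,-0.09,0,0],[-1,0.85,-0.115,0,0],[-1,0.96,-0.13,0,0],[-1,0.96,-0.13,0,0]]]}}

```text
time_s: 47.9
tcp_pos: [0.5603, 0.1043, 0.1841]
eef_rot: [179.9, -0.0, -77.5]
contact_force: [0.2, -0.1, -2.3]
gripper_width: 0.0595
gripper_force: 25.0
```

>>> {"name": "drive_tool", "arguments": {"increments": [[[-1,0,0,0.3,0],[-1,0,0,0.6,0],[-1,0,0,0.8,0],[-1,0,0,0.87,0],[-1,0,0,0.87,0]]]}}

```text
time_s: 48.52
tcp_pos: [0.5606, 0.1052, 0.0806]
eef_rot: [180.0, -0.0, -77.4]
contact_force: [-0.1, 0.0, -3.1]
gripper_width: 0.0595
gripper_force: 25.0
```

```bash
python3 - <<'E'
from h import *
s=r.get_state(); print(s["time_s"],s["tcp_pos"],s["eef_rot"],s["contact_force"],s["gripper_width"])
print(go(.561,.104,.0782,-77.3))
E
```

```text
48.525 [0.56055534 0.10519983 0.08059894] [ 1.79978602e+02 -1.30724297e-02 -7.73936128e+01] [-1.13547880e-01  2.20160128e-03 -3.06978003e+00] 0.05945138602485038
(array([ 0.011, -0.001,  0.02 ]), np.float64(-0.0003))
```

Release, lift, move clear and verify against the first pictures.

>>> {"name": "drive_tool", "arguments": {"increments": [[[-1,0.003,0,0.01,0],[-1,0.003,0,0.02,0],[-1,0.003,0,0.02,0],[1,0.003,0,0.02,0],[1,0.003,0,0.02,0]]]}}

```text
time_s: 49.15
tcp_pos: [0.5611, 0.1043, 0.0787]
eef_rot: [-179.9, 0.0, -77.4]
contact_force: [-0.0, -0.5, 0.6]
gripper_width: 0.0745
gripper_force: 0.0
```

>>> {"name": "drive_tool", "arguments": {"increments": [[[1,0,0,0,0],[1,0,0,-0.25,0],[1,0,0,-0.6,0],[1,0,0,-0.96,0],[1,0,0,-0.96,0]]]}}

```text
time_s: 49.78
tcp_pos: [0.5627, 0.105, 0.1975]
eef_rot: [-179.6, 0.1, -77.4]
contact_force: [-0.8, 0.3, -0.5]
gripper_width: 0.0875
gripper_force: 0.0
```

>>> {"name": "drive_tool", "arguments": {"increments": [[[1,-0.95,0,0,0],[1,-0.95,0,0,0],[1,-0.95,0,0,0]]]}}

```text
time_s: 50.15
tcp_pos: [0.535, 0.2182, 0.1927]
eef_rot: [180.0, 0.0, -77.3]
contact_force: [0.1, -0.4, 0.2]
gripper_width: 0.0876
gripper_force: 0.0
```

>>> {"name": "drive_tool", "arguments": {"increments": [[[1,-0.95,0,0,0],[1,-0.95,0,0,0],[1,-0.95,0,0,0]]]}}

```text
time_s: 50.52
tcp_pos: [0.5104, 0.3291, 0.1924]
eef_rot: [180.0, -0.0, -77.3]
contact_force: [-0.4, 0.3, -0.0]
gripper_width: 0.0875
gripper_force: 0.0
```

>>> {"name": "drive_tool", "arguments": {"increments": [[[1,-0.95,0,0,0],[1,-0.95,0,0,0],[1,-0.95,0,0,0],[1,-0.95,0,0,0]]]}}

```text
time_s: 51.02
tcp_pos: [0.4863, 0.4369, 0.1926]
eef_rot: [179.9, -0.1, -77.5]
contact_force: [-1.0, -0.7, -0.1]
gripper_width: 0.0877
gripper_force: 0.0
```

```bash
python3 - <<'E'
from h import *
a=cv2.imread("pics/top0.png")[:,:,::-1]; b=capture("top")
save("fin",np.vstack([a[190:290,205:385],b[190:290,205:385]]),None,3)
E
```

```text
(no output)
```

View pics/fin.png

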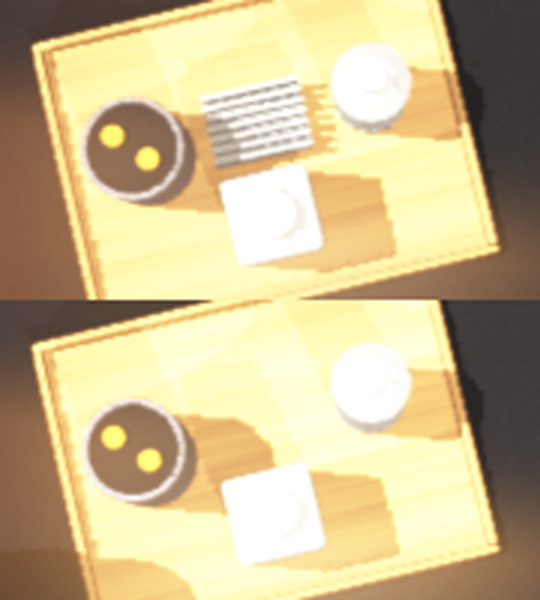

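The before and after crops match to about 2 px, roughly 1–2 mm. The capacitor went from (132,150) to (134,450−300), the can stayed at (370,85) and the bottle at (272,215), all upright. I'm handing the job in.

```bash
python3 -c "
from plant import job
print(job.close_job())"
```

```text
the job is handed in; nothing more can be done
None
```

The job is handed in, with no verdict returned: the heat sink sits square on the board's pad, and the can, bottle and capacitor stand upright within about 2 mm of their starting spots by camera, at about 51 s of the 131 s allowed.

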